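Turn the leaf of the finish sample book

ROBOT

A 6-joint arm with a two-finger parallel gripper is mounted at the origin on the work surface. World frame = base frame: x ahead of the robot, y to its left, z up, the work surface at z = 0. Lengths are in m, angles in degrees, forces in N, time in s.
With the tool pointing down it reaches from about 0.4 to 0.825 m from the base axis. Payload 7 kg.
Tool frame: the origin (TCP) lies midway between the tips of the shut fingers; the grasp point (between the pads) lies 19 mm behind it (ctrl.grip_point_offset is the distance from the TCP to the grasp point, in m); x points along the fingers, y is the direction in which the jaws open and shut, and the axes are right-handed (so a half turn about x gives the same grasp; the last joint's range is limited). The gripper opens to 88 mm and grips with 3 to 60 N. Pads are 19 mm wide; open, the fingers measure 130 mm over their backs; the gripper's body (78 mm by 193 mm) begins 47 mm behind the grasp point.
Start: joints at [-56.603, 20.546, 0.682, 0, -70.136, -16.507], TCP at [0.196, -0.646, 0.227] pointing down, gripper open.
Joint ranges: [-176.03, 176.03], [-82.01, 121.73], [-58.28, 71.71], [-173.87, 95.51], [-174.79, -0.11], [-173.66, 173.66]. Speed limits (degrees/s): [136.94, 136.94, 172.46, 180, 180, 180].

INTERFACE

Orientations are given as [roll, pitch, yaw] about the fixed x, y, z axes, in that order (R = Rz(yaw) Ry(pitch) Rx(roll)).
In Python, from plant import ctrl gives the robot as it stands.
- The arm moves only by the tool drive_tool, never from a script. Its argument "plan" is a list of rows, each a list of 3 entries, a list of its own where there are three numbers: the shift along the tool's x, y, z in m, then the turn, a rotation vector about the tool's x, y, z in degrees, then the opening, from 0 (shut) to 1 (fully open). In form: [[[dx, dy, dz], [wx, wy, wz], grip], ...]. A call has 1 to 20 rows; each row is the pose to reach, as a shift and turn from the pose measured when the call began, along the tool's axes at that moment; what a row does not reach only later rows make up. A row lasts 1/12 s, in which the tool goes at most 41.7 mm and 7.16 degrees, less where a joint would pass 70% of its speed; a pose out of reach is approached as far as the arm can. A call with a gripper value outside its range is refused whole. The fingers move at their own pace and stop on an object; the grip force is fixed at half the most. Time passes only in rows, so rows that repeat a pose let the fingers close. It gives the time, the measured TCP pose, the force and the opening at its end, in the units of the state.
- ctrl.get_obs(): the state, without advancing time (a new reading comes with each control period).
- ctrl.snapshot(name): name is "scene" or "top" or "wrist"; returns the picture (400x640x3 uint8, blue, green, red); there is no depth.
- ctrl.get_calibration(name): a dict with "fx", "fy", "cx", "cy" (pixels), "R" (3x3) and "t" (3): a world point X has camera coordinates R X + t. Camera axes: x right, y down, z forward; pixel columns grow to the right and rows downward; lengths in m; the calibration is good to about 2 mm. A picture is of the moment at which its call begins: read the wrist's pose just before it. get_calibration takes no time and is no camera call; for the wrist camera it gives the pose at the moment of the call.
- ctrl.close_job(): hands the job in, once; it reports no verdict.
Trained networks look in the newest picture that a camera, given by its name, has taken for a name from the list of things; names that differ only in an ending like _2 or _b are one class to them, and where a whole thing is asked for, a point or a joint stands for the part that bears it (a point fixed in the world has none). Each returns a list of dicts, best first, with "confidence" (0 to 1); they miss things now and then, are a little off and sometimes report something else, mostly with a low value. They report only what shows in the picture. A call takes as long as a camera call. They do not tell look-alikes from the thing itself.
- ctrl.cut_out(camera, name): "pixels" (400x640 bool, what is visible of it) and "pixel" ([column, row] in pixels, amid what is visible of it).
- ctrl.landmark_of(camera, name): "pixel" ([column, row] in pixels: a listed point, or the origin of a listed thing).
The state is a dict: "clock": time; "joint_pos": joint angles; "qvel": joint speeds; "tau": joint torques, N m; "tool_pos": TCP position; "orientation": TCP orientation; "force": force on the tool from outside, world axes, zero at the start; "moment": the same for the moment, N m; "opening": finger opening in m.
Only numpy, scipy, OpenCV 4.12 (cv2) and the standard library are available. Lean on these libraries where they do the work, as an engineer would, in place of code of your own. Each camera call takes 0.05 s, during which the arm holds its last target. There are 200 camera calls.

TASK

The wooden sample book on the counter has one stiff leaf, standing partly open on the robot's left of the spine, and a brass door knob standing on the bare right-hand page. Push the knob along, upright, until it stands on the counter off the book, then push the leaf over its spine with the fingertips and press it down flat on the right-hand page. Pinch, lift or carry nothing, and leave everything else on the counter where it is.

Things in the scene. Friction and masses are not known exactly. Their poses are not given: they have to be found in the camera images.
- book: the book's fixed board, dark wood, 220 mm (x, along the spine) x 330 mm (y) x 8 mm thick, a grey page each side of the spine. Origin: centre of its underside, on the counter, straight below the spine. x runs along the spine away from the robot, y to the side where the leaf starts (robot's left), z up. Hinge knuckles on the spine reach 16 mm above the counter
- leaf (a joint): angle of the leaf about the spine, rad: 0 = flat on the left (+y) page, 1.57 = upright, 3.14 = flat on the right (-y) page; both are stops. The hinge axis is along the book's x, 11 mm above the counter. It is stiff: the leaf stays at any angle where it is left and takes about 3 N at its free edge to raise. Starts between 0.25 and 0.7
- leaf_edge (a point): the middle of the leaf's free edge, 150 mm from the hinge axis, in the leaf's mid-plane; moves with the leaf: its x along the spine, its y from the spine to the free edge, its z out of the sample face. The leaf is 6 mm thick with its samples, 3 mm to each side of the hinge axis, and weighs about 0.2 kg
- leaf_back (a point): the middle of the leaf's bare back (under it at the start, on top when turned), a plywood panel 200 mm along the spine, from 8 to 150 mm from the hinge axis. The other face carries four metal finish samples, 36 x 108 x 2 mm, 19 mm in from the free edge. Fingers pressing on the back and on the samples at the same time count as pinching
- knob: the brass door knob that stands on the right-hand page: round foot 64 mm in diameter and 5 mm thick, narrow neck, round head 54 mm in diameter at 42 mm height, 61 mm tall in all, about 0.25 kg. Origin at the centre of its underside, z up its axis. It starts on the page 85 to 105 mm from the spine, and slides when pushed at the foot
- knob_b: the other brass door knob, the same as the one on the page, standing on the counter just beyond the book's far edge; origin at centre of its underside; leave it alone
- plate: a flat brass door plate, 40 x 120 x 5 mm, lying on the counter just beyond the book's far edge; origin at centre of its underside; leave it alone
- driver: a screwdriver about 200 mm long, lying on the counter to the robot's right; leave it alone
- jar: a closed screw jar, 64 mm diameter, 85 mm tall, standing to the robot's right; origin at centre of its underside; leave it alone
- mug: a white mug, 80 mm diameter, 90 mm tall, far left; origin at centre of its underside; leave it alone
- tape: a black tape measure, 65 x 40 x 60 mm, standing to the robot's left; origin at centre of its underside; leave it alone
There are look-alikes about, which are no part of the job. Leave any green or orange look-alike of the knob alone.

How it is judged:
By the outcome, as a careful person would: the job done as asked, in the order asked, and still so for the second after the job is handed in, with the robot touching nothing.
It also fails if it takes over 64 s, if anything falls off the work surface, if the arm or the gripper's body presses on something with over 40 N, if the wrist force passes 120 N, or if a joint passes its speed limit or range.

## Working session

There is one attempt and no reset: what is moved stays moved. The work goes in short steps, Python scripts to look and compute and a tool call to move; the robot and the scene stay as the last step left them, time stands still between calls to the robot, and variables do not carry over. Pictures are saved under pics/ and viewed, about 8 in all and at most 12, crops included, and the job is handed in when it is done.

Besides the shell and the picture viewer there is one more tool, called by a JSON object that holds its "fn" and its "kwargs". drive_tool: Moves the arm, as the interface text tells. Its arguments: {"type":"object","properties":{"plan":{"type":"array","items":{"type":"array"}}},"required":["plan"]}

```bash
mkdir -p pics; ls; cat > h.py <<'E'
import numpy as np, cv2
from plant import ctrl
from scipy.spatial.transform import Rotation as Ro
def ray(cam,px):
    c=ctrl.get_calibration(cam);R=np.array(c['R']);t=np.array(c['t'])
    d=R.T@np.array([(px[0]-c['cx'])/c['fx'],(px[1]-c['cy'])/c['fy'],1]);return -R.T@t,d
def onz(cam,px,z):
    o,d=ray(cam,px);return o+d*(z-o[2])/d[2]
def proj(cam,X):
    c=ctrl.get_calibration(cam);p=np.array(c['R'])@np.array(X)+np.array(c['t']);return [c['fx']*p[0]/p[2]+c['cx'],c['fy']*p[1]/p[2]+c['cy']]
def tool(): 
    o=ctrl.get_obs();return np.array(o['tool_pos']),Ro.from_euler('xyz',o['orientation'],degrees=True)
E
python3 - <<'E'
from h import *
np.set_printoptions(precision=4,suppress=True)
for cam in ['scene','top']:
    im=np.array(ctrl.snapshot(cam));cv2.imwrite(f'pics/{cam}0.png',im)
    c=ctrl.get_calibration(cam);R=np.array(c['R']);print(cam,-R.T@np.array(c['t']),c['fx'])
    for n in ['book','knob','leaf_edge','leaf_back','plate','jar','mug','tape','driver']:
        for d in ctrl.landmark_of(cam,n)[:4]:
            print(n,np.round(d['confidence'],2),np.round(d['pixel']),onz(cam,d['pixel'],0.0)[:2])
o=ctrl.get_obs();print(o)
p,r=tool();print(r.as_matrix())
E
```

```text
pics
scene [1.308  0.695  1.2531] 517.9477305611761
book 0.7 [337. 214.] [0.504  0.0608]
book 0.69 [313. 262.] [0.6862 0.128 ]
knob 0.9 [249. 170.] [ 0.5663 -0.2792]
knob 0.87 [278. 234.] [ 0.6829 -0.0182]
knob 0.83 [308. 204.] [ 0.5352 -0.0358]
knob 0.72 [246. 196.] [ 0.6473 -0.2023]
leaf_edge 0.8 [367. 230.] [0.4875 0.1679]
leaf_back 0.55 [350. 222.] [0.4991 0.1108]
plate 0.9 [314. 260.] [0.6777 0.1248]
jar 0.89 [217. 155.] [ 0.5898 -0.4131]
jar 0.49 [242. 129.] [ 0.4437 -0.4478]
mug 0.91 [398. 325.] [0.6752 0.4297]
tape 0.57 [477. 276.] [0.3984 0.4987]
driver 0.66 [243. 132.] [ 0.4542 -0.4356]
top [0.4683 0.0413 1.6639] 457.19770840215494
book 0.63 [310. 221.] [0.5116 0.0453]
knob 0.75 [326. 172.] [ 0.6917 -0.0128]
knob 0.74 [388. 255.] [ 0.3862 -0.2334]
knob 0.68 [330. 213.] [ 0.5382 -0.0267]
knob 0.63 [396. 203.] [ 0.5732 -0.2691]
leaf_edge 0.7 [265. 219.] [0.5205 0.2099]
leaf_back 0.72 [286. 223.] [0.5049 0.1342]
plate 0.85 [288. 171.] [0.6958 0.1264]
plate 0.39 [263. 220.] [0.5159 0.2183]
jar 0.89 [436. 198.] [ 0.5914 -0.4167]
mug 0.62 [287. 172.] [0.6925 0.129 ]
mug 0.61 [204. 176.] [0.6776 0.4304]
tape 0.53 [182. 252.] [0.4055 0.5098]
driver 0.51 [445. 234.] [ 0.4591 -0.4434]
{'clock': 1.0, 'joint_pos': array([-56.6011,  20.5462,   0.6814,   0.0005, -70.1359, -16.5063]), 'qvel': array([ 0.0487, -0.052 ,  0.0142, -0.0231,  0.0725,  0.073 ]), 'tau': array([ -0.0007, -58.2392,  29.3303,   7.0026,   0.0125,  -0.    ]), 'tool_pos': array([ 0.1961, -0.6459,  0.2266]), 'orientation': array([143.2089,  89.9992, 160.1016]), 'force': array([0.2492, 0.1591, 0.7251]), 'moment': array([-0.0021,  0.0046, -0.0572]), 'opening': 0.08788977256321276}
[[-0.     -0.2906  0.9569]
 [ 0.      0.9569  0.2906]
 [-1.      0.     -0.    ]]
```

```bash
python3 - <<'E'
import cv2
a=cv2.imread('pics/top0.png')[130:290,160:480];b=cv2.imread('pics/scene0.png')[100:350,180:500]
cv2.imwrite('pics/top0c.png',cv2.resize(a,None,fx=2.5,fy=2.5,interpolation=cv2.INTER_CUBIC));cv2.imwrite('pics/scene0c.png',cv2.resize(b,None,fx=2.4,fy=2.4,interpolation=cv2.INTER_CUBIC))
E
```

```text
(no output)
```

View pics/top0c.png

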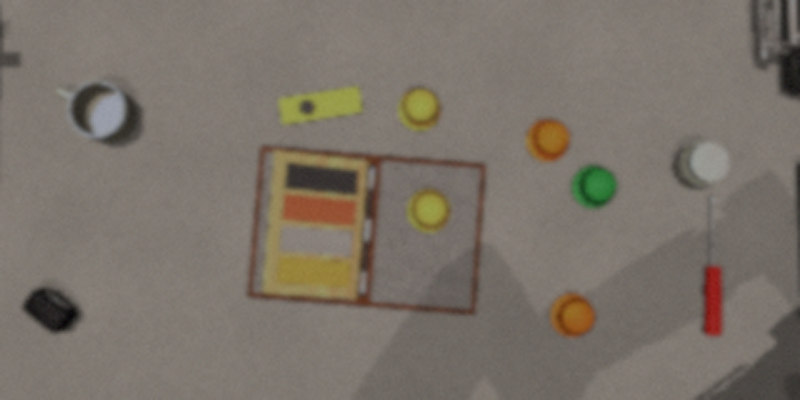

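View pics/scene0c.png

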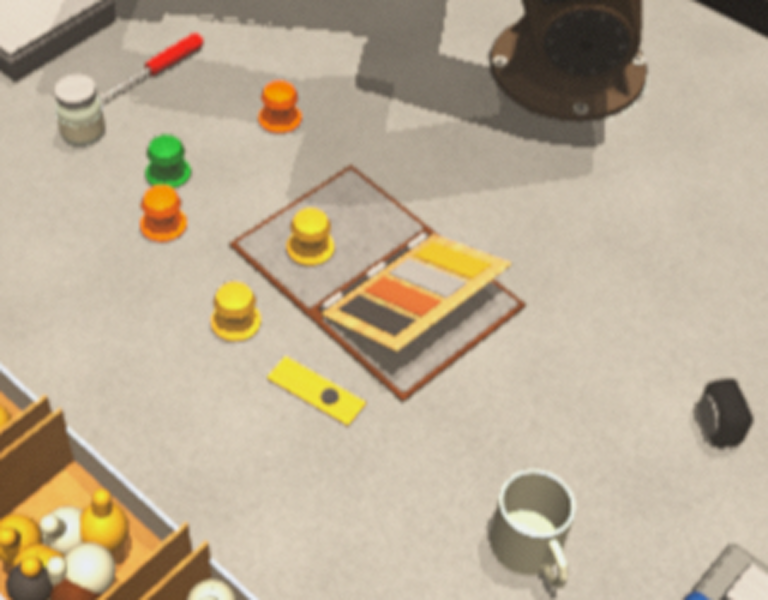

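The top view shows the book's corners at crop (263,147), (485,164), (474,312) and (248,296). The target knob is at about (430,210), with green and orange look-alikes to its right and knob_b and the plate beyond the far edge. The scene view confirms the leaf is about 0.5 rad open. Next I'll compute poses.

```bash
python3 - <<'E'
from h import *
np.set_printoptions(precision=4,suppress=True)
T=lambda u,v:(u/2.5+160,v/2.5+130)
S=lambda u,v:(u/2.4+180,v/2.4+100)
ct=[onz('top',T(*p),.008) for p in [(263,147),(485,164),(474,312),(248,296)]]
print('top corners FL FR NR NL',np.array(ct)[:,:2])
cs=[onz('scene',S(*p),.008) for p in [(404,398),(232,243),(351,167),(523,304)]]
print('scene corners',np.array(cs)[:,:2])
for c in (ct,cs):
    c=np.array(c)[:,:2];ce=c.mean(0);ex=(c[0]+c[1]-c[2]-c[3]);ey=(c[0]+c[3]-c[1]-c[2])
    print('centre',ce,'sizes',np.linalg.norm(ex)/2,np.linalg.norm(ey)/2,'yaw',np.degrees(np.arctan2(ex[1],ex[0])),np.degrees(np.arctan2(-ey[0],ey[1])))
def tri(a,b):
    A=[];B=[]
    for cam,p in (('top',a),('scene',b)):
        o,d=ray(cam,p);d/=np.linalg.norm(d);P=np.eye(3)-np.outer(d,d);A.append(P);B.append(P@o)
    return np.linalg.lstsq(np.vstack(A),np.hstack(B),rcond=None)[0]
print('edge',tri((265,219),(367,230)),'edge ends far',tri(T(270,150),S(397,348)),'near',tri(T(263,297),S(510,265)))
print('knob lm',onz('top',(330,213),.008),onz('scene',(308,204),.008))
print('knob head',onz('top',T(429,209),.06),onz('scene',S(310,222),.06))
for n,p in dict(green=(594,189),or1=(549,142),or2=(573,318),kb=(420,110)).items(): print(n,onz('top',T(*p),0.03))
E
```

```text
top corners FL FR NR NL [[ 0.6291  0.2087]
 [ 0.6015 -0.1138]
 [ 0.3877 -0.0945]
 [ 0.4142  0.2304]]
scene corners [[ 0.6292  0.2137]
 [ 0.601  -0.1094]
 [ 0.3894 -0.0899]
 [ 0.4169  0.2305]]
centre [0.5081 0.0577] sizes 0.21531141134019177 0.3247950483863451 yaw -5.467884872519119 -4.7759209433776135
centre [0.5091 0.0612] sizes 0.21268181423878407 0.3229711697273493 yaw -4.903331431490524 -4.948209769234326
edge [0.5223 0.1983 0.0612] edge ends far [0.6191 0.1907 0.0774] near [0.4153 0.2022 0.0605]
knob lm [ 0.539  -0.0257  0.008 ] [ 0.5408 -0.03    0.008 ]
knob head [ 0.5346 -0.0292  0.06  ] [ 0.5367 -0.0291  0.06  ]
green [ 0.5623 -0.268   0.03  ]
or1 [ 0.6307 -0.2046  0.03  ]
or2 [ 0.3788 -0.2336  0.03  ]
kb [ 0.6786 -0.0193  0.03  ]
```

```bash
cat >> h.py <<'E'
C=np.array([.5085,.0595,0.]);YAW=-5.
B=Ro.from_euler('z',YAW,degrees=True)
def bk(x,y,z): return C+B.apply([x,y,z])
def tobk(p): return B.inv().apply(np.array(p)-C)
def att(al):  # tool tilt: alpha deg from vertical, pointing down and to book -y; tool y = -book x
    a=np.radians(al);x=np.array([0,-np.sin(a),-np.cos(a)]);y=np.array([-1.,0,0]);z=np.cross(x,y)
    return B*Ro.from_matrix(np.array([x,y,z]).T)
def go(pb,al):
    p,r=tool();q=att(al)
    print('shift',np.round(r.inv().apply(bk(*pb)-p),4),'turn',np.round((r.inv()*q).as_rotvec(degrees=True),2))
def st():
    o=ctrl.get_obs();p,r=tool();x=B.inv().apply(r.apply([1,0,0]))
    print('t',round(o['clock'],2),'bk',np.round(tobk(p),4),'al',round(np.degrees(np.arctan2(-x[1],-x[2])),1),'F bk',np.round(B.inv().apply(o['force']),1),'op',round(o['opening'],4),'q',np.round(o['joint_pos'],1))
E
python3 - <<'E'
from h import *
st();go((.037,-.035,.18),0)
E
```

```text
t 1.0 bk [-0.2497 -0.7299  0.2266] al -0.0 F bk [0.2 0.2 0.7] op 0.0879 q [-56.6  20.5   0.7   0.  -70.1 -16.5]
shift [0.0466 0.5379 0.5252] turn [-68.11  -0.    -0.  ]
```

{"fn": "drive_tool", "kwargs": {"plan": [[[0.0466, 0.5379, 0.5252], [-68.1, 0, 0], 0.45], [[0.0466, 0.5379, 0.5252], [-68.1, 0, 0], 0.45], [[0.0466, 0.5379, 0.5252], [-68.1, 0, 0], 0.45], [[0.0466, 0.5379, 0.5252], [-68.1, 0, 0], 0.45], [[0.0466, 0.5379, 0.5252], [-68.1, 0, 0], 0.45], [[0.0466, 0.5379, 0.5252], [-68.1, 0, 0], 0.45], [[0.0466, 0.5379, 0.5252], [-68.1, 0, 0], 0.45], [[0.0466, 0.5379, 0.5252], [-68.1, 0, 0], 0.45], [[0.0466, 0.5379, 0.5252], [-68.1, 0, 0], 0.45], [[0.0466, 0.5379, 0.5252], [-68.1, 0, 0], 0.45], [[0.0466, 0.5379, 0.5252], [-68.1, 0, 0], 0.45], [[0.0466, 0.5379, 0.5252], [-68.1, 0, 0], 0.45], [[0.0466, 0.5379, 0.5252], [-68.1, 0, 0], 0.45], [[0.0466, 0.5379, 0.5252], [-68.1, 0, 0], 0.45], [[0.0466, 0.5379, 0.5252], [-68.1, 0, 0], 0.45], [[0.0466, 0.5379, 0.5252], [-68.1, 0, 0], 0.45], [[0.0466, 0.5379, 0.5252], [-68.1, 0, 0], 0.45], [[0.0466, 0.5379, 0.5252], [-68.1, 0, 0], 0.45], [[0.0466, 0.5379, 0.5252], [-68.1, 0, 0], 0.45], [[0.0466, 0.5379, 0.5252], [-68.1, 0, 0], 0.45]]}}

```text
clock: 2.67
tool_pos: [0.5431, 0.0236, 0.1794]
orientation: [118.6, 90.0, -156.2]
force: [-0.4, 0.0, -0.3]
opening: 0.0393
```

```bash
python3 - <<'E'
from h import *
st();im=np.array(ctrl.snapshot('wrist')).copy()
print(ctrl.get_calibration('wrist'))
for n in ['knob','book','leaf_edge']:
    for d in ctrl.landmark_of('wrist',n)[:3]: print(n,round(d['confidence'],2),np.round(d['pixel']),np.round(tobk(onz('wrist',d['pixel'],.008)),4))
cv2.imwrite('pics/w1.png',im)
go((.037,-.035,.01),0)
E
```

```text
t 2.67 bk [ 0.0376 -0.0328  0.1794] al 0.0 F bk [-0.4  0.  -0.3] op 0.0393 q [ 23.1  10.4 -19.8   0.  -59.8 -28. ]
{'fx': 290.0018720504515, 'fy': 290.0018720504515, 'cx': 316.8253384356846, 'cy': 200.96366327559574, 'R': array([[-0.99625888,  0.0864129 ,  0.0010233 ],
       [ 0.08265658,  0.94936268,  0.30311449],
       [ 0.02522152,  0.30206509, -0.9529536 ]]), 't': array([ 0.53761741, -0.08990779,  0.32551749])}
knob 0.98 [320. 132.] [ 0.0319 -0.092   0.008 ]
knob 0.66 [195. 154.] [ 0.1738 -0.0686  0.008 ]
book 0.88 [348. 204.] [-0.0011 -0.0088  0.008 ]
leaf_edge 0.74 [353. 340.] [-0.0148  0.1917  0.008 ]
shift [ 0.1702 -0.0004  0.001 ] turn [-0.07  0.    0.  ]
```

View pics/w1.png

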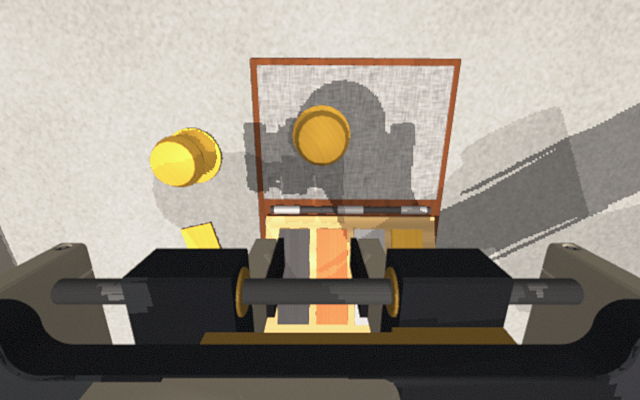

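The wrist view shows the target knob at (322,135) on the page and knob_b off to the left at (180,160). The book's right corners are at (250,58) and (461,58).

```bash
python3 - <<'E'
from h import *
for p in [(250,58),(461,58)]: print(np.round(tobk(onz('wrist',p,.008)),4))
for p in [(262,206),(440,206)]: print('spine',np.round(tobk(onz('wrist',p,.008)),4))
print('foot centre',np.round(tobk(onz('wrist',(321,135),.012)),4))
E
```

```text
[ 0.1046 -0.1679  0.008 ]
[-0.1128 -0.1674  0.008 ]
spine [ 0.1018 -0.0069  0.008 ]
spine [-0.1116 -0.0064  0.008 ]
foot centre [ 0.0313 -0.0904  0.012 ]
```

```bash
sed -i 's/C=np.array.*;YAW/C=np.array([.5043,.0573,0.]);YAW/' h.py; python3 - <<'E'
from h import *
go((.0355,-.037,.01),0)
E
```

```text
shift [ 0.1702  0.0051 -0.0036] turn [-0.07  0.    0.  ]
```

{"fn": "drive_tool", "kwargs": {"plan": [[[0.03, 0.005, -0.0036], [0, 0, 0], 0.45], [[0.065, 0.005, -0.0036], [0, 0, 0], 0.45], [[0.1, 0.005, -0.0036], [0, 0, 0], 0.45], [[0.13, 0.005, -0.0036], [0, 0, 0], 0.45], [[0.15, 0.005, -0.0036], [0, 0, 0], 0.45], [[0.16, 0.005, -0.0036], [0, 0, 0], 0.45], [[0.166, 0.005, -0.0036], [0, 0, 0], 0.45], [[0.1695, 0.005, -0.0036], [0, 0, 0], 0.45], [[0.1695, 0.005, -0.0036], [0, 0, 0], 0.45], [[0.1695, 0.005, -0.0036], [0, 0, 0], 0.45]]}}

```text
clock: 3.7
tool_pos: [0.5373, 0.0174, 0.0118]
orientation: [-67.4, 89.9, 17.5]
force: [0.3, -0.6, -0.0]
opening: 0.0393
```

```bash
python3 - <<'E'
from h import *
st()
E
```

```text
t 3.7 bk [ 0.0364 -0.0369  0.0118] al -0.0 F bk [ 0.3 -0.6 -0. ] op 0.0393 q [ 22.8  21.5 -31.2   0.  -37.2 -27.8]
```

{"fn": "drive_tool", "kwargs": {"plan": [[[0.0025, 0, -0.002], [0, 0, 0], 0.45], [[0.0025, 0, -0.006], [0, 0, 0], 0.45], [[0.0025, 0, -0.01], [0, 0, 0], 0.45], [[0.0025, 0, -0.013], [0, 0, 0], 0.45], [[0.0025, 0, -0.016], [0, 0, 0], 0.45], [[0.0025, 0, -0.019], [0, 0, 0], 0.45], [[0.0025, 0, -0.022], [0, 0, 0], 0.45], [[0.0025, 0, -0.026], [0, 0, 0], 0.45], [[0.0025, 0, -0.03], [0, 0, 0], 0.45], [[0.0025, 0, -0.034], [0, 0, 0], 0.45], [[0.0025, 0, -0.038], [0, 0, 0], 0.45], [[0.0025, 0, -0.042], [0, 0, 0], 0.45], [[0.0025, 0, -0.046], [0, 0, 0], 0.45], [[0.0025, 0, -0.05], [0, 0, 0], 0.45], [[0.0025, 0, -0.054], [0, 0, 0], 0.45], [[0.0025, 0, -0.058], [0, 0, 0], 0.45], [[0.0025, 0, -0.062], [0, 0, 0], 0.45]]}}

```text
clock: 5.12
tool_pos: [0.5318, -0.0448, 0.0092]
orientation: [-66.4, 89.9, 18.6]
force: [0.5, 2.6, 1.8]
opening: 0.0396
```

```bash
python3 - <<'E'
from h import *
st();im=np.array(ctrl.snapshot('wrist')).copy();cv2.imwrite('pics/w2.png',im)
for d in ctrl.landmark_of('wrist','knob')[:3]: print(round(d['confidence'],2),np.round(d['pixel']),np.round(tobk(onz('wrist',d['pixel'],.008)),4))
sc=np.array(ctrl.snapshot('scene'))[120:270,230:430]
cv2.imwrite('pics/s2.png',np.vstack([cv2.resize(im[:260],(640,260)),cv2.resize(sc[:100],(640,320),interpolation=cv2.INTER_CUBIC)]))
E
```

```text
t 5.12 bk [ 0.0363 -0.0993  0.0092] al -0.0 F bk [0.3 2.7 1.8] op 0.0396 q [ 16.2  21.4 -31.8  -0.  -36.6 -21.3]
0.97 [318. 198.] [ 0.0346 -0.1333  0.008 ]
0.6 [102. 298.] [ 0.1737 -0.0664  0.008 ]
```

View pics/s2.png

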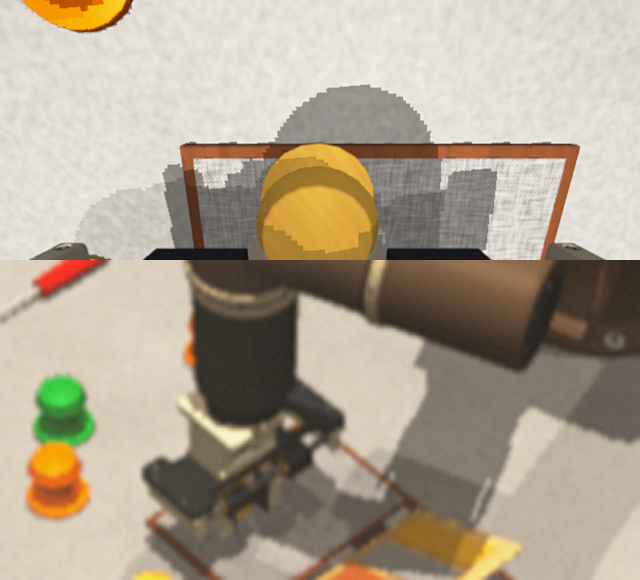

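The knob is upright in the finger cradle at about book y = -0.133, with its foot reaching the board's edge. I'll keep going slowly over the step.

{"fn": "drive_tool", "kwargs": {"plan": [[[0, 0, -0.004], [0, 0, 0], 0.45], [[0, 0, -0.008], [0, 0, 0], 0.45], [[0, 0, -0.012], [0, 0, 0], 0.45], [[0, 0, -0.016], [0, 0, 0], 0.45], [[0, 0, -0.02], [0, 0, 0], 0.45], [[0, 0, -0.024], [0, 0, 0], 0.45], [[0, 0, -0.027], [0, 0, 0], 0.45], [[0, 0, -0.03], [0, 0, 0], 0.45], [[0, 0, -0.033], [0, 0, 0], 0.45], [[0, 0, -0.036], [0, 0, 0], 0.45], [[0, 0, -0.039], [0, 0, 0], 0.45], [[0, 0, -0.042], [0, 0, 0], 0.45], [[0, 0, -0.045], [0, 0, 0], 0.45], [[0, 0, -0.048], [0, 0, 0], 0.45], [[0, 0, -0.051], [0, 0, 0], 0.45], [[0, 0, -0.054], [0, 0, 0], 0.45], [[0, 0, -0.057], [0, 0, 0], 0.45]]}}

```text
clock: 6.68
tool_pos: [0.5262, -0.1021, 0.0089]
orientation: [-69.2, 90.0, 15.7]
force: [1.0, 0.7, -0.6]
opening: 0.0396
```

```bash
python3 - <<'E'
from h import *
st();im=np.array(ctrl.snapshot('wrist')).copy()
for d in ctrl.landmark_of('wrist','knob')[:3]: print(round(d['confidence'],2),np.round(d['pixel']),np.round(tobk(onz('wrist',d['pixel'],.0)),4))
cv2.imwrite('pics/w3.png',im[:300])
E
```

```text
t 6.68 bk [ 0.0357 -0.1569  0.0089] al -0.0 F bk [ 0.9  0.7 -0.6] op 0.0396 q [ 10.   21.7 -31.5  -0.  -36.8 -15.1]
0.98 [97. 89.] [ 0.1528 -0.2493  0.    ]
0.61 [318. 198.] [ 0.0343 -0.1876 -0.    ]
```

View pics/w3.png

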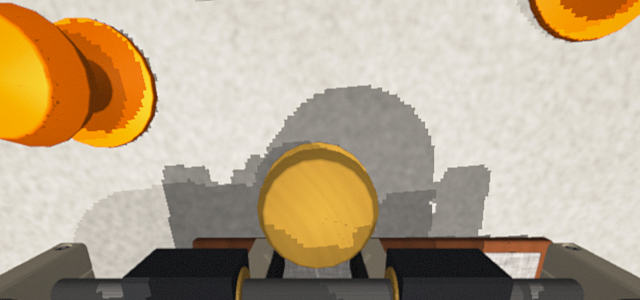

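The knob is now tilted slightly off the edge, still cradled, with centre at about -0.19. A few more millimetres should drop its trailing edge onto the counter.

{"fn": "drive_tool", "kwargs": {"plan": [[[0, 0, -0.002], [0, 0, 0], 0.45], [[0, 0, -0.004], [0, 0, 0], 0.45], [[0, 0, -0.006], [0, 0, 0], 0.45], [[0, 0, -0.008], [0, 0, 0], 0.45], [[0, 0, -0.009], [0, 0, 0], 0.45], [[0, 0, -0.01], [0, 0, 0], 0.45], [[0, 0, -0.01], [0, 0, 0], 0.45]]}}

```text
clock: 7.37
tool_pos: [0.5254, -0.1124, 0.009]
orientation: [-75.5, 89.9, 9.4]
force: [0.3, 0.7, -0.6]
opening: 0.0392
```

```bash
python3 - <<'E'
from h import *
st();im=np.array(ctrl.snapshot('wrist')).copy()
for d in ctrl.landmark_of('wrist','knob')[:3]: print(round(d['confidence'],2),np.round(d['pixel']),np.round(tobk(onz('wrist',d['pixel'],.0)),4))
cv2.imwrite('pics/w4.png',im[100:300,150:490])
E
```

```text
t 7.37 bk [ 0.0358 -0.1672  0.009 ] al -0.0 F bk [ 0.2  0.7 -0.6] op 0.0392 q [  8.8  21.7 -31.3  -0.  -36.9 -14. ]
0.77 [104. 107.] [ 0.1512 -0.2502  0.    ]
0.76 [317. 201.] [ 0.0349 -0.1958  0.    ]
```

View pics/w4.png

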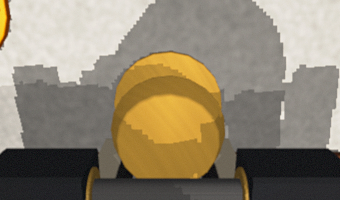

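The knob has dropped upright onto the counter, at about y = -0.197, right beside the board. To give it clearance, I'll shut and tilt the fingers so the tips push low, on the neck under the head.

```bash
python3 - <<'E'
from h import *
go((.0355,-.135,.045),0);go((.0355,-.135,.045),40);go((.0355,-.145,.0155),40)
E
```

```text
shift [-0.036   0.0003  0.0321] turn [-0.14  0.01  0.05]
shift [-0.036   0.0003  0.0321] turn [-0.15 40.01  0.  ]
shift [-0.0065  0.0003  0.022 ] turn [-0.15 40.01  0.  ]
```

{"fn": "drive_tool", "kwargs": {"plan": [[[0, 0, 0.012], [0, 0, 0], 0.45], [[0, 0, 0.024], [0, 0, 0], 0.45], [[-0.018, 0, 0.032], [0, 0, 0], 0.2], [[-0.036, 0, 0.032], [0, 0, 0], 0], [[-0.036, 0, 0.032], [0, 7, 0], 0], [[-0.036, 0, 0.032], [0, 14, 0], 0], [[-0.036, 0, 0.032], [0, 21, 0], 0], [[-0.036, 0, 0.032], [0, 28, 0], 0], [[-0.036, 0, 0.032], [0, 35, 0], 0], [[-0.036, 0, 0.032], [0, 40, 0], 0], [[-0.03, 0, 0.03], [0, 40, 0], 0], [[-0.02, 0, 0.025], [0, 40, 0], 0], [[-0.012, 0, 0.022], [0, 40, 0], 0], [[-0.0065, 0, 0.022], [0, 40, 0], 0], [[-0.0065, 0, 0.022], [0, 40, 0], 0]]}}

```text
clock: 8.72
tool_pos: [0.5267, -0.0913, 0.0148]
orientation: [-180.0, 50.0, -95.2]
force: [0.0, -0.3, -0.2]
opening: 0.0003
```

```bash
python3 - <<'E'
from h import *
st()
go((.0355,-.177,.0155),40);go((.0355,-.197,.0155),40)
E
```

```text
t 8.72 bk [ 0.0352 -0.1461  0.0148] al 40.0 F bk [ 0.  -0.3 -0.2] op 0.0003 q [ 29.4  30.3 -44.7  43.8 -49.8 -73.8]
shift [ 0.0193 -0.0004 -0.0241] turn [-0.19  0.04 -0.14]
shift [ 0.0322 -0.0005 -0.0394] turn [-0.19  0.04 -0.14]
```

{"fn": "drive_tool", "kwargs": {"plan": [[[0.003, 0, -0.004], [0, 0, 0], 0], [[0.006, 0, -0.008], [0, 0, 0], 0], [[0.009, 0, -0.012], [0, 0, 0], 0], [[0.012, 0, -0.0155], [0, 0, 0], 0], [[0.015, 0, -0.019], [0, 0, 0], 0], [[0.018, 0, -0.0225], [0, 0, 0], 0], [[0.02, 0, -0.025], [0, 0, 0], 0], [[0.022, 0, -0.0275], [0, 0, 0], 0], [[0.024, 0, -0.03], [0, 0, 0], 0], [[0.026, 0, -0.0325], [0, 0, 0], 0], [[0.028, 0, -0.035], [0, 0, 0], 0], [[0.03, 0, -0.0375], [0, 0, 0], 0], [[0.0315, 0, -0.039], [0, 0, 0], 0], [[0.0315, 0, -0.039], [0, 0, 0], 0]]}}

```text
clock: 9.88
tool_pos: [0.5218, -0.1418, 0.0157]
orientation: [180.0, 50.0, -95.3]
force: [-0.2, 0.6, -0.1]
opening: 0.0002
```

```bash
python3 - <<'E'
from h import *
st();im=np.array(ctrl.snapshot('wrist')).copy();sc=np.array(ctrl.snapshot('scene'))
for cam in ('wrist','scene'):
  for d in ctrl.landmark_of(cam,'knob')[:5]: print(cam,round(d['confidence'],2),np.round(d['pixel']),np.round(tobk(onz(cam,d['pixel'],.0)),4))
cv2.imwrite('pics/w5.png',np.vstack([im[:300],cv2.resize(sc[130:230,220:420],(640,320))[:290]]))
E
```

```text
t 9.88 bk [ 0.0347 -0.1968  0.0157] al 40.0 F bk [-0.3  0.5 -0.1] op 0.0002 q [ 23.2  29.1 -48.1  50.3 -47.3 -74.5]
wrist 0.93 [483. 121.] [-0.0989 -0.3037  0.    ]
wrist 0.76 [320. 221.] [ 0.032  -0.2204  0.    ]
wrist 0.7 [154. 182.] [ 0.1522 -0.2507  0.    ]
wrist 0.59 [248. 101.] [ 0.0906 -0.3247  0.    ]
scene 0.92 [280. 233.] [ 0.1785 -0.0589  0.    ]
scene 0.78 [297. 149.] [-0.0974 -0.3035  0.    ]
scene 0.76 [247. 194.] [ 0.1603 -0.2487  0.    ]
scene 0.61 [281. 184.] [ 0.0493 -0.2118  0.    ]
scene 0.59 [248. 175.] [ 0.1058 -0.3169  0.    ]
```

View pics/w5.png

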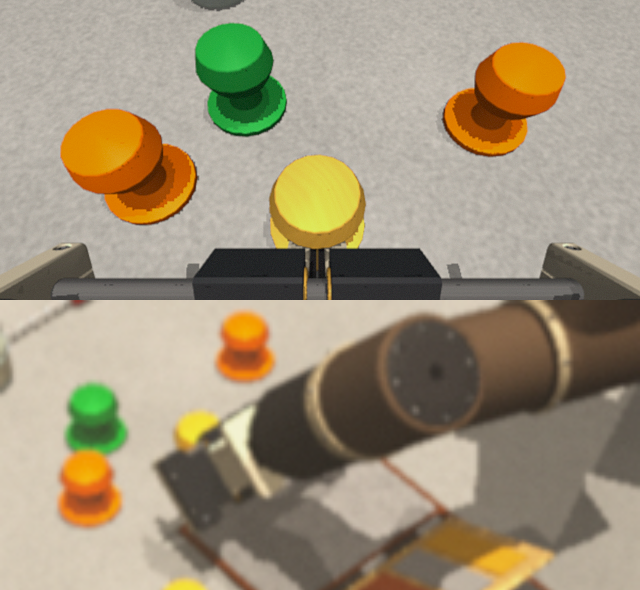

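The knob stands upright on the counter with its centre at about y = -0.218, which leaves roughly 18 mm clear of the board. The look-alikes haven't moved. Next is the leaf.

```bash
python3 - <<'E'
from h import *
go((0,-.10,.2),40);go((0,.12,.25),60)
E
```

```text
shift [-0.203   0.0353 -0.0446] turn [-0.19  0.02 -0.15]
shift [-0.3826  0.0363  0.0918] turn [-0.16 20.02 -0.18]
```

{"fn": "drive_tool", "kwargs": {"plan": [[[-0.02, 0, 0.001], [0, 0, 0], 0], [[-0.045, 0, 0.001], [0, 0, 0], 0], [[-0.08, 0.01, -0.005], [0, 0, 0], 0], [[-0.115, 0.018, -0.015], [0, 0, 0], 0], [[-0.15, 0.025, -0.025], [0, 0, 0], 0], [[-0.185, 0.032, -0.035], [0, 0, 0], 0], [[-0.21, 0.035, -0.03], [0, 2, 0], 0], [[-0.24, 0.036, -0.01], [0, 5, 0], 0], [[-0.27, 0.036, 0.01], [0, 8, 0], 0], [[-0.3, 0.036, 0.035], [0, 11, 0], 0], [[-0.33, 0.036, 0.055], [0, 14, 0], 0], [[-0.36, 0.036, 0.075], [0, 17, 0], 0], [[-0.3826, 0.036, 0.092], [0, 20, 0], 0], [[-0.3826, 0.036, 0.092], [0, 20, 0], 0], [[-0.3826, 0.036, 0.092], [0, 20, 0], 0]]}}

```text
clock: 11.33
tool_pos: [0.5149, 0.1788, 0.2483]
orientation: [179.9, 29.9, -95.2]
force: [0.3, 0.2, -0.1]
opening: 0.0004
```

```bash
python3 - <<'E'
from h import *
st();go((0,.24,.16),65);go((0,.2156,.072),65)
sc=np.array(ctrl.snapshot('scene'))
a=ctrl.landmark_of('scene','leaf_edge');b=ctrl.landmark_of('scene','knob')
for d in a[:2]: print(d['confidence'],d['pixel'])
for d in b: print(round(d['confidence'],2),np.round(d['pixel']),np.round(tobk(onz('scene',d['pixel'],.0)),4))
# leaf edge with x_book=0 plane: intersect ray with circle locus
from scipy.optimize import minimize_scalar
f=lambda th:np.linalg.norm(np.array(proj('scene',bk(0,.15*np.cos(th),.011+.15*np.sin(th))))-a[0]['pixel'])
r=minimize_scalar(f,bounds=(.1,1),method='bounded');print('theta',r.x,r.fun)
E
```

```text
t 11.33 bk [-1.000e-04  1.220e-01  2.483e-01] al 60.1 F bk [ 0.3  0.3 -0.1] op 0.0004 q [  56.4   33.5  -10.4   24.9 -101.7  -69.4]
shift [-0.0583  0.      0.1353] turn [ 0.02  4.88 -0.14]
shift [ 6.700e-03 -1.000e-04  1.995e-01] turn [ 0.02  4.88 -0.14]
0.85 [295. 148.] [-0.0949 -0.309   0.    ]
0.69 [277. 234.] [ 0.1884 -0.0615  0.    ]
0.58 [281. 180.] [ 0.039  -0.2253  0.    ]
0.55 [248. 192.] [ 0.1519 -0.2534  0.    ]Traceback (most recent call last):
  File "<stdin>", line 10, in <module>
    res = _minimize_scalar_bounded(fun, bounds, args, **options)
    fx = func(x, *args)
  File "<stdin>", line 9, in <lambda>
IndexError: list index out of range
```

{"fn": "drive_tool", "kwargs": {"plan": [[[-0.02, 0, 0.035], [0, 2, 0], 0], [[-0.04, 0, 0.07], [0, 4, 0], 0], [[-0.055, 0, 0.105], [0, 4.9, 0], 0], [[-0.058, 0, 0.135], [0, 4.9, 0], 0], [[-0.035, 0, 0.16], [0, 4.9, 0], 0], [[-0.015, 0, 0.18], [0, 4.9, 0], 0], [[0.0067, 0, 0.1995], [0, 4.9, 0], 0], [[0.0067, 0, 0.1995], [0, 4.9, 0], 0], [[0.0067, 0, 0.1995], [0, 4.9, 0], 0], [[0.0067, 0, 0.1995], [0, 4.9, 0], 0]]}}

```text
clock: 12.32
tool_pos: [0.5242, 0.27, 0.0759]
orientation: [-179.9, 25.2, -95.3]
force: [-0.0, 0.3, 0.4]
opening: 0.0
```

```bash
python3 - <<'E'
from h import *
st();go((0,.125,.03),65)
im=np.array(ctrl.snapshot('wrist')).copy();sc=np.array(ctrl.snapshot('scene'))
for cam in ('wrist','scene'):
  for d in ctrl.landmark_of(cam,'leaf_edge')[:2]: print(cam,d['confidence'],d['pixel'])
cv2.imwrite('pics/w6.png',np.vstack([cv2.resize(im[:300],(512,240)),cv2.resize(sc[140:290,280:500],(512,349))]))
print([proj('wrist',bk(x,.15*np.cos(.34),.011+.15*np.sin(.34))) for x in (-.1,0,.1)])
E
```

```text
t 12.32 bk [0.0013 0.2137 0.0759] al 64.8 F bk [-0.   0.3  0.4] op 0.0 q [ 60.1  52.1  -1.9  22.4 -98.  -75.7]
shift [0.0998 0.0009 0.0037] turn [-0.19  0.21 -0.24]
wrist 0.96 [320.7, 180.3]
scene 0.93 [367.7, 227.6]
scene 0.73 [354.1, 219.1]
[[np.float64(437.70471783450097), np.float64(189.21849483005792)], [np.float64(316.49632990909504), np.float64(189.7693524994246)], [np.float64(194.950626324096), np.float64(190.32174317258142)]]
```

View pics/w6.png

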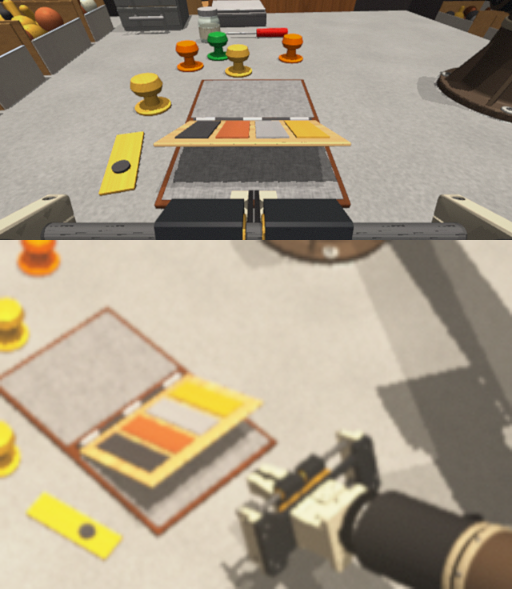

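The leaf is clear in both views: its free edge is at wrist row 180, and the fingers are lined up at mid-span. I'll slide the tips in under it.

{"fn": "drive_tool", "kwargs": {"plan": [[[0.02, 0.001, 0.004], [0, 0, 0], 0], [[0.04, 0.001, 0.004], [0, 0, 0], 0], [[0.06, 0.001, 0.004], [0, 0, 0], 0], [[0.08, 0.001, 0.004], [0, 0, 0], 0], [[0.092, 0.001, 0.004], [0, 0, 0], 0], [[0.1, 0.001, 0.004], [0, 0, 0], 0], [[0.1, 0.001, 0.004], [0, 0, 0], 0]]}}

```text
clock: 13.1
tool_pos: [0.5146, 0.1813, 0.0293]
orientation: [-179.9, 25.3, -95.3]
force: [-0.2, -0.3, -0.2]
opening: 0.0006
```

```bash
cat >> h.py <<'E'
def leafpose(th,al,r=.12,h=.0095):
    a=np.radians(al);k=np.array([0,.011])+r*np.array([np.cos(th),np.sin(th)])+.003*np.array([np.sin(th),-np.cos(th)])-h*np.array([-np.cos(a),np.sin(a)])
    return (0,k[0],k[1])
def rows(ths,als,r=.12):
    p,rr=tool()
    for th,al in zip(ths,als):
        s=rr.inv().apply(bk(*leafpose(th,al,r))-p);w=(rr.inv()*att(al)).as_rotvec(degrees=True)
        print(round(th,2),round(al),np.round(s,3).tolist(),np.round(w,1).tolist(),np.round(leafpose(th,al,r),3))
E
python3 - <<'E'
from h import *
st()
t=np.arange(.3,1.21,.06);rows(t,np.interp(t,[1,1.2],[65,60]))
E
```

```text
t 13.1 bk [-0.0006  0.1245  0.0293] al 64.7 F bk [-0.2 -0.3 -0.2] op 0.0006 q [ 57.   51.  -14.2  24.9 -87.  -78.8]
0.3 65 [0.002, -0.001, -0.007] [-0.2, 0.3, -0.3] [0.    0.12  0.035]
0.36 65 [0.001, -0.001, -0.014] [-0.2, 0.3, -0.3] [0.    0.117 0.042]
0.42 65 [0.001, -0.001, -0.022] [-0.2, 0.3, -0.3] [0.    0.115 0.049]
0.48 65 [0.0, -0.001, -0.029] [-0.2, 0.3, -0.3] [0.    0.112 0.055]
0.54 65 [0.001, -0.001, -0.036] [-0.2, 0.3, -0.3] [0.    0.108 0.062]
0.6 65 [0.001, -0.001, -0.043] [-0.2, 0.3, -0.3] [0.    0.105 0.068]
0.66 65 [0.003, -0.001, -0.05] [-0.2, 0.3, -0.3] [0.    0.101 0.074]
0.72 65 [0.004, -0.001, -0.057] [-0.2, 0.3, -0.3] [0.    0.096 0.079]
0.78 65 [0.006, -0.001, -0.064] [-0.2, 0.3, -0.3] [0.    0.091 0.085]
0.84 65 [0.009, -0.001, -0.071] [-0.2, 0.3, -0.3] [0.    0.086 0.09 ]
0.9 65 [0.012, -0.001, -0.078] [-0.2, 0.3, -0.3] [0.    0.081 0.095]
0.96 65 [0.015, -0.001, -0.084] [-0.2, 0.3, -0.3] [0.    0.075 0.099]
1.02 64 [0.018, -0.001, -0.09] [-0.2, -0.2, -0.3] [0.    0.069 0.103]
1.08 63 [0.022, -0.001, -0.096] [-0.2, -1.7, -0.3] [0.    0.064 0.107]
1.14 62 [0.026, -0.001, -0.102] [-0.2, -3.2, -0.3] [0.    0.057 0.11 ]
1.2 60 [0.03, -0.001, -0.107] [-0.2, -4.7, -0.3] [0.    0.051 0.114]
```

{"fn": "drive_tool", "kwargs": {"plan": [[[0.002, -0.001, -0.007], [0, 0, 0], 0], [[0.001, -0.001, -0.014], [0, 0, 0], 0], [[0.001, -0.001, -0.022], [0, 0, 0], 0], [[0, -0.001, -0.029], [0, 0, 0], 0], [[0.001, -0.001, -0.036], [0, 0, 0], 0], [[0.001, -0.001, -0.043], [0, 0, 0], 0], [[0.003, -0.001, -0.05], [0, 0, 0], 0], [[0.004, -0.001, -0.057], [0, 0, 0], 0], [[0.006, -0.001, -0.064], [0, 0, 0], 0], [[0.009, -0.001, -0.071], [0, 0, 0], 0], [[0.012, -0.001, -0.078], [0, 0, 0], 0], [[0.012, -0.001, -0.078], [0, 0, 0], 0]]}}

```text
clock: 14.1
tool_pos: [0.5113, 0.1362, 0.0961]
orientation: [-179.9, 25.3, -95.3]
force: [-0.7, 0.3, -0.4]
opening: 0.0002
```

```bash
python3 - <<'E'
from h import *
st();sc=np.array(ctrl.snapshot('scene'))
cv2.imwrite('pics/s7.png',cv2.resize(sc[110:290,250:490],(640,480)))
t=np.arange(.94,2.1,.06);rows(t,np.interp(t,[1,2.1],[65,35]))
E
```

```text
t 14.1 bk [0.0001 0.0792 0.0961] al 64.7 F bk [-0.7  0.2 -0.4] op 0.0002 q [ 55.   43.8 -19.4  26.6 -88.4 -77.2]
0.94 65 [0.001, -0.0, -0.003] [-0.2, 0.2, -0.3] [0.    0.077 0.098]
1.0 65 [0.005, -0.0, -0.009] [-0.2, 0.2, -0.3] [0.    0.071 0.102]
1.06 63 [0.008, -0.0, -0.015] [-0.2, -1.4, -0.3] [0.    0.066 0.106]
1.12 62 [0.012, -0.0, -0.021] [-0.2, -3.0, -0.3] [0.    0.059 0.109]
1.18 60 [0.016, -0.0, -0.026] [-0.2, -4.7, -0.3] [0.    0.053 0.113]
1.24 58 [0.021, -0.0, -0.032] [-0.2, -6.3, -0.3] [0.    0.047 0.115]
1.3 57 [0.026, -0.0, -0.037] [-0.2, -8.0, -0.3] [0.    0.04  0.118]
1.36 55 [0.031, -0.0, -0.041] [-0.2, -9.6, -0.3] [0.    0.033 0.12 ]
1.42 54 [0.037, -0.0, -0.046] [-0.2, -11.2, -0.3] [0.    0.027 0.122]
1.48 52 [0.042, -0.001, -0.05] [-0.3, -12.9, -0.3] [0.    0.02  0.123]
1.54 50 [0.048, -0.001, -0.054] [-0.3, -14.5, -0.3] [0.    0.013 0.124]
1.6 49 [0.055, -0.001, -0.057] [-0.3, -16.1, -0.3] [0.    0.006 0.124]
1.66 47 [0.061, -0.001, -0.06] [-0.3, -17.8, -0.3] [ 0.    -0.001  0.124]
1.72 45 [0.067, -0.001, -0.062] [-0.3, -19.4, -0.3] [ 0.    -0.008  0.123]
1.78 44 [0.074, -0.001, -0.064] [-0.3, -21.0, -0.3] [ 0.    -0.015  0.122]
1.84 42 [0.081, -0.001, -0.066] [-0.3, -22.7, -0.3] [ 0.    -0.022  0.121]
1.9 40 [0.088, -0.001, -0.067] [-0.3, -24.3, -0.3] [ 0.    -0.029  0.119]
1.96 39 [0.095, -0.001, -0.068] [-0.3, -26.0, -0.3] [ 0.    -0.035  0.117]
2.02 37 [0.102, -0.001, -0.069] [-0.3, -27.6, -0.3] [ 0.    -0.042  0.115]
2.08 36 [0.109, -0.001, -0.069] [-0.3, -29.2, -0.3] [ 0.    -0.048  0.112]
```

View pics/s7.png

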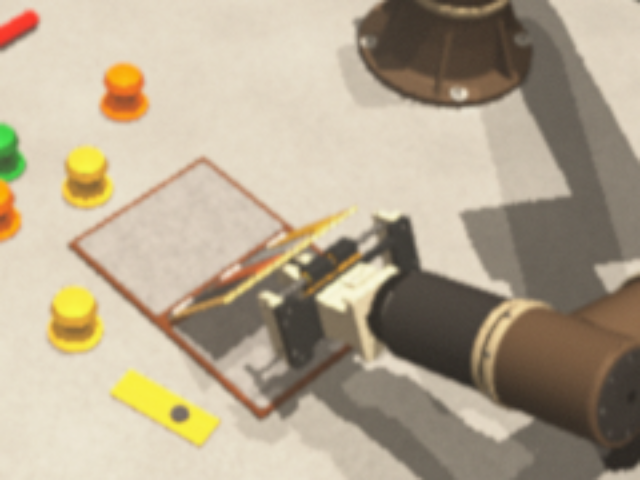

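The leaf is now at about 0.9 rad, with only the fingertips on its back. Continuing the arc.

{"fn": "drive_tool", "kwargs": {"plan": [[[0.001, 0, -0.003], [0, 0, 0], 0], [[0.005, 0, -0.009], [0, 0, 0], 0], [[0.008, 0, -0.015], [0, -1.4, 0], 0], [[0.012, 0, -0.021], [0, -3, 0], 0], [[0.016, 0, -0.026], [0, -4.7, 0], 0], [[0.021, 0, -0.032], [0, -6.3, 0], 0], [[0.026, 0, -0.037], [0, -8, 0], 0], [[0.031, 0, -0.041], [0, -9.6, 0], 0], [[0.037, 0, -0.046], [0, -11.2, 0], 0], [[0.042, 0, -0.05], [0, -12.9, 0], 0], [[0.048, 0, -0.054], [0, -14.5, 0], 0], [[0.055, 0, -0.057], [0, -16.1, 0], 0], [[0.061, 0, -0.06], [0, -17.8, 0], 0], [[0.067, 0, -0.062], [0, -19.4, 0], 0], [[0.074, 0, -0.064], [0, -21, 0], 0], [[0.081, 0, -0.066], [0, -22.7, 0], 0], [[0.088, 0, -0.067], [0, -24.3, 0], 0], [[0.095, 0, -0.068], [0, -26, 0], 0], [[0.102, 0, -0.069], [0, -27.6, 0], 0], [[0.109, 0, -0.069], [0, -29.2, 0], 0]]}}

```text
clock: 15.82
tool_pos: [0.4989, 0.0081, 0.112]
orientation: [-179.8, 54.6, -95.3]
force: [0.1, 1.4, 0.7]
opening: 0.0002
```

```bash
python3 - <<'E'
from h import *
st();sc=np.array(ctrl.snapshot('scene'))
cv2.imwrite('pics/s8.png',cv2.resize(sc[110:290,250:490],(640,480)))
t=np.append(np.arange(2.1,3.1,.06),3.14);rows(t,np.interp(t,[2.1,3.0],[35,0]))
E
```

```text
t 15.82 bk [-0.0011 -0.0494  0.112 ] al 35.4 F bk [0.  1.4 0.7] op 0.0002 q [ 41.2  20.8 -36.   26.6 -63.1 -65.2]
2.1 35 [0.001, -0.002, 0.001] [-0.4, -0.3, -0.2] [ 0.    -0.05   0.111]
2.16 33 [0.007, -0.002, -0.002] [-0.4, -2.7, -0.2] [ 0.    -0.056  0.107]
2.22 30 [0.013, -0.002, -0.004] [-0.4, -5.0, -0.2] [ 0.    -0.062  0.104]
2.28 28 [0.02, -0.002, -0.006] [-0.4, -7.3, -0.2] [ 0.    -0.067  0.1  ]
2.34 26 [0.026, -0.002, -0.008] [-0.4, -9.7, -0.2] [ 0.    -0.073  0.095]
2.4 23 [0.033, -0.002, -0.01] [-0.4, -12.0, -0.2] [ 0.    -0.078  0.091]
2.46 21 [0.04, -0.002, -0.01] [-0.4, -14.3, -0.2] [ 0.    -0.082  0.086]
2.52 19 [0.047, -0.002, -0.011] [-0.5, -16.7, -0.2] [ 0.    -0.087  0.08 ]
2.58 16 [0.053, -0.002, -0.011] [-0.5, -19.0, -0.2] [ 0.    -0.091  0.075]
2.64 14 [0.06, -0.002, -0.011] [-0.5, -21.3, -0.2] [ 0.    -0.095  0.069]
2.7 12 [0.067, -0.002, -0.01] [-0.5, -23.7, -0.1] [ 0.    -0.098  0.063]
2.76 9 [0.074, -0.002, -0.009] [-0.5, -26.0, -0.1] [ 0.    -0.101  0.057]
2.82 7 [0.08, -0.002, -0.007] [-0.5, -28.3, -0.1] [ 0.    -0.103  0.051]
2.88 5 [0.087, -0.002, -0.006] [-0.5, -30.7, -0.1] [ 0.    -0.106  0.044]
2.94 2 [0.093, -0.002, -0.003] [-0.5, -33.0, -0.1] [ 0.    -0.107  0.038]
3.0 0 [0.1, -0.002, -0.0] [-0.5, -35.3, -0.1] [ 0.    -0.109  0.031]
3.06 0 [0.106, -0.002, 0.003] [-0.5, -35.3, -0.1] [ 0.    -0.11   0.024]
3.14 0 [0.114, -0.002, 0.008] [-0.5, -35.3, -0.1] [ 0.    -0.11   0.014]
```

View pics/s8.png

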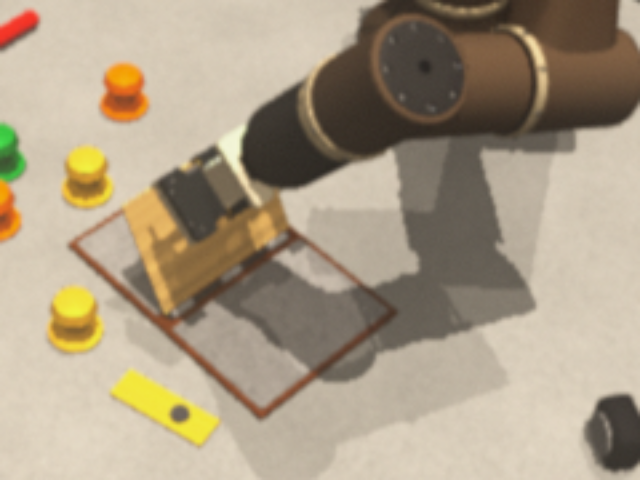

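The leaf is past upright, at about 2.1 rad, with the tips on its bare back. I'll bring it down while returning the tool to vertical.

{"fn": "drive_tool", "kwargs": {"plan": [[[0.007, -0.001, -0.002], [0, -2.7, 0], 0], [[0.013, -0.001, -0.004], [0, -5, 0], 0], [[0.02, -0.001, -0.006], [0, -7.3, 0], 0], [[0.026, -0.001, -0.008], [0, -9.7, 0], 0], [[0.033, -0.001, -0.01], [0, -12, 0], 0], [[0.04, -0.001, -0.01], [0, -14.3, 0], 0], [[0.047, -0.001, -0.011], [0, -16.7, 0], 0], [[0.053, -0.001, -0.011], [0, -19, 0], 0], [[0.06, -0.001, -0.011], [0, -21.3, 0], 0], [[0.067, -0.001, -0.01], [0, -23.7, 0], 0], [[0.074, -0.001, -0.009], [0, -26, 0], 0], [[0.08, -0.001, -0.007], [0, -28.3, 0], 0], [[0.087, -0.001, -0.006], [0, -30.7, 0], 0], [[0.093, -0.001, -0.003], [0, -33, 0], 0], [[0.1, -0.001, 0], [0, -35.3, 0], 0], [[0.106, -0.001, 0.003], [0, -35.3, 0], 0], [[0.106, -0.001, 0.003], [0, -35.3, 0], 0]]}}

```text
clock: 17.28
tool_pos: [0.4923, -0.0531, 0.0228]
orientation: [151.4, 89.9, -124.2]
force: [-0.4, -0.2, -0.2]
opening: 0.0004
```

```bash
python3 - <<'E'
from h import *
st();go((0,-.11,.014),0)
E
```

```text
t 17.28 bk [-0.0023 -0.111   0.0228] al 0.1 F bk [-0.4 -0.3 -0.2] op 0.0004 q [ 16.7  17.4 -36.    0.1 -36.7 -22.4]
shift [ 0.0088 -0.0023  0.0011] turn [-0.61 -0.11 -0.06]
```

{"fn": "drive_tool", "kwargs": {"plan": [[[0.002, 0, 0], [0, 0, 0], 0], [[0.004, 0, 0], [0, 0, 0], 0], [[0.006, 0, 0], [0, 0, 0], 0], [[0.008, 0, 0], [0, 0, 0], 0], [[0.009, 0, 0], [0, 0, 0], 0], [[0.01, 0, 0], [0, 0, 0], 0], [[0.01, 0, 0], [0, 0, 0], 0]]}}

```text
clock: 17.87
tool_pos: [0.4922, -0.0529, 0.0141]
orientation: [156.1, 89.9, -119.5]
force: [-6.5, 2.1, 19.7]
opening: 0.0007
```

```bash
python3 - <<'E'
from h import *
st()
E
```

```text
t 17.87 bk [-0.0025 -0.1108  0.0141] al 0.1 F bk [-6.6  1.5 19.7] op 0.0007 q [ 16.8  18.3 -36.5   0.2 -35.4 -22.4]
```

The tips bottomed out at z = 14.1 mm with 20 N. That matches the leaf lying flat, since its top should be at 14 mm. Now I'll retreat straight up and check.

{"fn": "drive_tool", "kwargs": {"plan": [[[0, 0, 0], [0, 0, 0], 0], [[-0.01, 0, 0], [0, 0, 0], 0], [[-0.03, 0, 0], [0, 0, 0], 0], [[-0.06, 0, 0], [0, 0, 0], 0], [[-0.1, 0, 0], [0, 0, 0], 0], [[-0.14, 0, 0.03], [0, 0, 0], 0], [[-0.18, 0, 0.06], [0, 0, 0], 0], [[-0.2, 0, 0.09], [0, 0, 0], 0], [[-0.2, 0, 0.12], [0, 0, 0], 0], [[-0.2, 0, 0.14], [0, 0, 0], 0], [[-0.2, 0, 0.14], [0, 0, 0], 0]]}}

```text
clock: 18.78
tool_pos: [0.5067, 0.0906, 0.2146]
orientation: [-127.2, 89.9, -42.6]
force: [0.3, -0.5, 0.4]
opening: 0.0003
```

```bash
python3 - <<'E'
from h import *
st();sc=np.array(ctrl.snapshot('scene'));wr=np.array(ctrl.snapshot('wrist'))
for cam,n in (('wrist','knob'),('scene','knob'),('wrist','leaf_edge'),('scene','leaf_edge'),('scene','plate')):
  for d in ctrl.landmark_of(cam,n)[:5]: print(cam,n,round(d['confidence'],2),np.round(d['pixel']),np.round(tobk(onz(cam,d['pixel'],.011 if 'leaf' in n else 0)),4))
cv2.imwrite('pics/f.png',np.vstack([cv2.resize(wr[:280],(560,245)),cv2.resize(sc[110:270,220:480],(560,345))]))
E
```

```text
t 18.78 bk [-0.0005  0.0334  0.2146] al 0.0 F bk [ 0.4 -0.5  0.4] op 0.0003 q [ 32.1   5.9 -20.4   0.1 -63.8 -37.5]
wrist knob 0.94 [163. 100.] [ 0.1822 -0.0651  0.    ]
wrist knob 0.16 [188. 212.] [0.173  0.0791 0.    ]
scene knob 0.92 [278. 182.] [ 0.0509 -0.2244  0.    ]
scene knob 0.9 [248. 194.] [ 0.1568 -0.2491  0.    ]
scene knob 0.75 [278. 234.] [ 0.1868 -0.0597  0.    ]
scene knob 0.67 [252. 175.] [ 0.097  -0.3068  0.    ]
scene knob 0.59 [297. 150.] [-0.0944 -0.2962  0.    ]
wrist leaf_edge 0.93 [317.  17.] [-0.004  -0.1481  0.011 ]
scene leaf_edge 0.8 [305. 187.] [ 0.0041 -0.1431  0.011 ]
scene plate 0.91 [312. 260.] [0.1715 0.0806 0.    ]
scene plate 0.64 [316. 198.] [ 0.0025 -0.09    0.    ]
```

View pics/f.png

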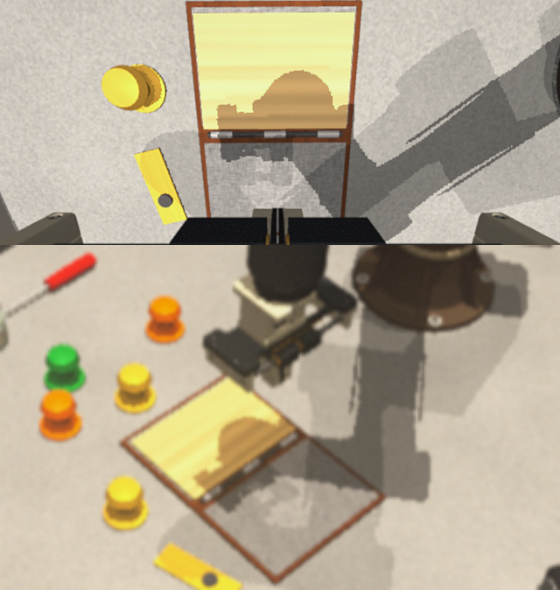

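The leaf lies flat on the right-hand page, and the knob stands upright on the counter, clear of the board. Everything else is where it was, and the robot is touching nothing.

```bash
python3 -c "
from plant import ctrl
print(ctrl.close_job())"
```

```text
the job is handed in; nothing more can be done
None
```

The job is done and handed in at about 19 s of the 64 s allowed; no verdict was reported.

- **Knob:** I pushed it at the foot with the two fingers as a cradle until it dropped off the right edge of the board. It rocked a little going over the 8 mm step and then stood upright. I nudged it about 20 mm further at the neck with shut fingertips. Its centre is now about 220 mm from the spine, so its foot clears the board by roughly 18 mm or more.
- **Leaf:** I pushed it over with shut, tilted fingertips, touching only its bare back. I then pressed it down with about 20 N, and the tips stopped at z = 14.1 mm, where a flat leaf's top should be at 14 mm.
- **Last checks:** After I backed the arm off, the pictures showed the leaf flat, with its free edge 143 to 148 mm from the spine (150 mm expected). The second brass knob, the plate and the look-alikes looked unmoved. The driver showed only in part, and the jar, mug and tape were mostly out of the last crop; I did not measure these four again, though the arm never went near them.
- **Disagreements:** The cameras differed by up to about 15 mm on where the knob finally stands, which is within what a blurred picture gives. Its clearance from the board shows in the picture either way.

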